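# Set a straightedge flush along the oak board's edge and stop it with the coffee canister

### The job

I want to see whether the oak board has warped in the dishwasher: draw the aluminium straightedge out of the slanted wooden block, lay it down flat on bare table clear of the board and let go, then pick it up again from above by its middle and lay it on the table flush along the board's left long edge (the robot's left), roughly centred on that edge, and let go. Then stand the closed coffee canister upright on the table, right up against the outer side of the straightedge at about its middle, so that it cannot creep away. Do not drop the straightedge, do not tip the canister over, and leave the crockery where it is.

Things in the scene. Friction and masses are not known exactly. Their poses are not given: they have to be found in the camera images.
- board: oak cutting board lying flat on the table on a non-slip underside (it does not shift), 200 x 130 mm, 12 mm thick. Origin: centre of its underside, on the table. x along its length (pointing roughly away from the robot), y to its left long edge, z up
- board_edge (a point): middle of the board's left long edge (its +y edge), at table height; axes as the board's. The edge runs 100 mm to either side along x; the side of the board is at y = 0 of this frame and the free table at y > 0
- block: slanted wooden block, fixed, on a 120 x 80 mm foot: a square tube 52 mm outside, 34 mm inside, with a floor, leaning 0.45 rad (26 degrees) from vertical towards the block's -x (roughly towards the robot); its mouth is about 80 mm above the table. Origin: on the table under the tube's bottom; z up
- straightedge: plain aluminium straightedge, square bar 30 x 30 x 180 mm with black end caps, about 0.15 kg. Origin: centre of its lower end face; z runs along the bar to the upper end, x and y are square to its side faces. At the start it stands in the block's slot: the lower 61 mm are inside, about 120 mm stick out along the slant
- straightedge_mid (a point): centre of the straightedge, 90 mm from each end and 15 mm under each side face; axes as the straightedge's
- canister: closed aluminium coffee canister, upright cylinder 64 mm in diameter, 100 mm high, with a small black press button 4 mm high on the lid, about 0.28 kg. Origin: centre of its underside; z up
- bowls: stack of three melamine bowls, 146 mm in diameter, 83 mm high; bystander. Origin: centre of underside
- poacher: orange silicone egg poacher cup with two tabs, 88 mm in diameter, 134 mm over the tabs, 35 mm high; bystander. Origin: centre of underside
- sugar_bowl: white lidded sugar bowl, 96 mm in diameter, 94 mm high; bystander. Origin: centre of underside
- mug: blue mug, 80 mm in diameter, 92 mm high, handle at its +y; bystander. Origin: centre of underside
- saucer: white saucer, 130 mm in diameter, 16 mm high; bystander. Origin: centre of underside
- salt: glass salt jar with steel cap, 42 mm in diameter, 85 mm high; bystander. Origin: centre of underside
Things that resemble listed ones, but are neither listed nor needed, are in the scene too. Leave any green look-alike of the straightedge alone.

How it is judged:
On the way, in this order (a step that is already met when the one before it is completed fails the run):
1. the straightedge lies flat on bare table, clear of the board (its middle more than 35 mm from the board's left edge), let go (angle between straightedge's own z axis and vertical between 1.5 and 1.64 rad and height (world z) of straightedge_mid below 0.019 m and contact force between the fingers and straightedge below 0.1 N and linear speed of straightedge below 0.02 m/s and (y of straightedge_mid in the frame of board_edge above 0.035 m or y of straightedge_mid in the frame of board_edge below -0.165 m or x of straightedge_mid in the frame of board_edge above 0.2 m or x of straightedge_mid in the frame of board_edge below -0.2 m)), for 0.2 s.
2. the straightedge is picked up again, gripped within about 45 mm of its middle (contact force between the fingers and straightedge above 1 N and distance between the grasp point and straightedge_mid below 0.05 m and height (world z) of straightedge_mid above 0.022 m), for 0.1 s.
3. the straightedge lies flush along the board's left long edge, let go (y of straightedge_mid in the frame of board_edge between 0.0125 and 0.018 m and x of straightedge_mid in the frame of board_edge between -0.025 and 0.025 m and angle between the z axis of straightedge and the x axis of board, either way round below 0.02 rad and height (world z) of straightedge_mid below 0.019 m and contact force between the fingers and straightedge below 0.1 N and linear speed of straightedge below 0.02 m/s), for 0.2 s.
At the end, for the whole second after the job is handed in: Straightedge on the table, flush to the board's left long edge (gap at most 3 mm, parallel within 0.02 rad, centred within 25 mm); canister upright on the table against its outer side (gap at most 5 mm), within 50 mm of the edge's middle; both let go and at rest (y of straightedge_mid in the frame of board_edge between 0.0125 and 0.018 m and x of straightedge_mid in the frame of board_edge between -0.025 and 0.025 m and angle between the z axis of straightedge and the x axis of board, either way round below 0.02 rad and height (world z) of straightedge_mid below 0.019 m and contact force between the fingers and straightedge below 0.1 N and linear speed of each of straightedge, canister below 0.01 m/s and contact force between the fingers and canister below 0.1 N and angle between canister's own z axis and vertical below 0.06 rad and height (world z) of canister below 0.004 m and y of canister in the frame of board_edge between 0.058 and 0.067 m and x of canister in the frame of board_edge between -0.05 and 0.05 m); the robot touches nothing.
It fails at once if a bystander is shifted by more than 30 mm or tipped (distance of any of bowls, poacher, sugar_bowl, mug, saucer, salt from where it was at the start of the episode above 0.03 m or angle between any of bowls, poacher, sugar_bowl, mug, saucer, salt's own z axis and vertical above 0.5 rad).
It fails at once if the canister is tipped over (angle between canister's own z axis and vertical above 0.7 rad).
It fails at once if the straightedge is dropped (falls faster than 0.9 m/s out of the fingers) (linear speed of straightedge above 0.9 m/s and contact force between the fingers and straightedge below 0.1 N).
It also fails if it takes over 72 s, if anything falls off the work surface, if the arm or the gripper's body presses on something with over 40 N, if the wrist force passes 120 N, or if a joint passes its speed limit or range.

### The arm

A 6-joint arm with a two-finger parallel gripper is mounted at the origin on the work surface. World frame = base frame: x ahead of the robot, y to its left, z up, the work surface at z = 0. Lengths are in m, angles in rad, forces in N, time in s.
With the tool pointing down it reaches from about 0.35 to 0.975 m from the base axis. Payload 4.9 kg.
Tool frame: the origin (TCP) lies at the very end of the fingers, on their centre line; the grasp point (between the pads) lies ctrl.hold_point_z behind it (ctrl.hold_point_z is the distance from the TCP to the grasp point, in m); z points along the fingers, y is the line along which they close (so a half turn about z gives the same grasp; the last joint's range is limited). The gripper opens to 85 mm and grips with 20 to 120 N. Pads are 22 mm wide; open, the fingers measure 114 mm over their backs; the gripper's body (76 mm by 85 mm) begins 54 mm behind the grasp point. The pads swing forward as they close: fully open they stand 13 mm farther back than shut.
Start: joints at [-1.367, 0.053, 1.613, -0, 1.476, -0.119], TCP at [0.198, -0.593, 0.231] pointing down, gripper open.
Joint ranges: [-3.01, 3.01], [-1.01, 2.22], [0.06, 2.58], [-1.02, 4.17], [0.09, 2.62], [-3.14, 3.14]. Speed limits (rad/s): [2.57, 2.57, 3.14, 3.14, 3.14, 3.14].

### API

Orientations are given as a rotation vector (axis times angle).
In Python, from station import ctrl gives the robot as it stands. The module is installed in compiled form; this text tells all that it offers.
- The arm moves only by the tool jog_arm, never from a script. Its argument "deltas" is a list of rows, each a list of 3 entries, a list of its own where there are three numbers: the closure, from -1 (fully open) to 1 (shut), then the shift along the world's x, y, z scaled (see below), then the turn, a rotation vector about the world's x, y, z scaled (see below). A call has 1 to 12 rows; each row is the pose to reach, as a shift and turn from the pose commanded when the call began, turning the shorter way round; what a row does not reach only later rows make up. The controller multiplies each number of a shift by 0.4 m and each number of a turn by 180 degrees. A row lasts 1/12 s, in which the tool goes at most 41.7 mm and 7.16 degrees, less where a joint would pass 70% of its speed; a pose out of reach is approached as far as the arm can. A call with a number of a shift or a turn outside -1 to 1 is refused whole. A call with a gripper value outside its range is refused whole. The fingers move at their own pace and stop on an object; "squeeze" is the grip in N (left out, the last holds). Time passes only in rows, so rows that repeat a pose let the fingers close. It gives the time, the measured TCP pose, the force, the opening and the grip force at its end, in the units of the state.
- ctrl.get_obs(): the state, without advancing time (a new reading comes with each control period).
- ctrl.get_image(name): name is "side" or "top"; returns the picture (420x560x3 uint8, red, green, blue); there is no depth.
- ctrl.get_calibration(name): a dict with "K" (3x3 intrinsics, pixels), "extrinsics" (4x4, takes a point from world to camera coordinates). Camera axes: x right, y down, z forward; pixel columns grow to the right and rows downward; lengths in m; the calibration is good to about 2 mm. A picture is of the moment at which its call begins. get_calibration takes no time and is no camera call.
- ctrl.finish_job(): hands the job in; it is judged then, once.
The state is a dict: "t": time; "q": joint angles; "dq": joint speeds; "effort": joint torques, N m; "tool_pos": TCP position; "tool_rot": TCP orientation; "contact_force": force on the tool from outside, world axes, zero at the start; "wrist_torque": the same for the moment, N m; "opening": finger opening in m; "grip_force": force on a finger pad.
Only numpy, scipy, OpenCV 4.12 (cv2) and the standard library are available. Lean on these libraries where they do the work, as an engineer would, in place of code of your own. Each camera call takes 0.05 s, during which the arm holds its last target. There are 200 camera calls.

## Working session

There is one attempt and no reset: what is moved stays moved. The work goes in short steps, Python scripts to look and compute and a tool call to move; the robot and the scene stay as the last step left them, time stands still between calls to the robot, and variables do not carry over. Pictures are saved under pics/ and viewed, at most 10 in all, crops included, and the job is handed in when it is done.

Besides the shell and the picture viewer there is one more tool, called by a JSON object that holds its "method" and its "body". jog_arm: Moves the arm, as the interface text tells. Its arguments: {"type":"object","properties":{"deltas":{"type":"array","items":{"type":"array"}},"squeeze":{"type":"number"}},"required":["deltas"]}

```bash
mkdir -p pics
python3 - <<'E'
from station import ctrl
import cv2,numpy as np
for n in("side","top"):
    im=ctrl.get_image(n); np.save(n+"0.npy",im)
    cv2.imwrite(f"pics/{n}0.png",cv2.resize(im[:,:,::-1],(784,588),interpolation=cv2.INTER_CUBIC))
    c=ctrl.get_calibration(n); print(n,np.round(c["K"],1).tolist(),np.round(c["extrinsics"],4).tolist())
print(ctrl.hold_point_z,ctrl.get_obs())
E
```

```text
side [[486.7, 0.0, 284.4], [0.0, 486.7, 208.0], [0.0, 0.0, 1.0]] [[-0.7507, -0.6606, 0.0042, 0.4159], [-0.3718, 0.4172, -0.8293, 0.2607], [0.5461, -0.6241, -0.5588, 1.4147], [0.0, 0.0, 0.0, 1.0]]
top [[455.4, 0.0, 279.2], [0.0, 455.4, 212.1], [0.0, 0.0, 1.0]] [[-0.0077, -0.9997, 0.0234, 0.0244], [-0.9831, 0.0033, -0.1829, 0.5483], [0.1827, -0.0244, -0.9829, 1.4505], [0.0, 0.0, 0.0, 1.0]]
0.0187 {'t': 0.1, 'q': array([-1.36698046e+00,  5.33229315e-02,  1.61416946e+00, -5.33512748e-06,
        1.47598285e+00, -1.19021207e-01]), 'dq': array([ 0.00167092, -0.00258102, -0.00370824, -0.00147103, -0.00018151,
       -0.00026518]), 'effort': array([ 1.03902956e-03, -3.94901133e+01, -3.71364856e+01,  1.97741974e-05,
        3.85912033e-03,  3.39347494e-06]), 'tool_pos': array([ 0.19815779, -0.59215969,  0.23015843]), 'tool_rot': array([-3.09889651e+00, -5.04610484e-01,  1.33592449e-04]), 'contact_force': array([ 0.7161018 , -0.02975568,  0.94672652]), 'wrist_torque': array([-0.01977944,  0.01775082, -0.05937149]), 'grip_force': 0.0, 'opening': 0.08518177993567258}
```

View pics/top0.png

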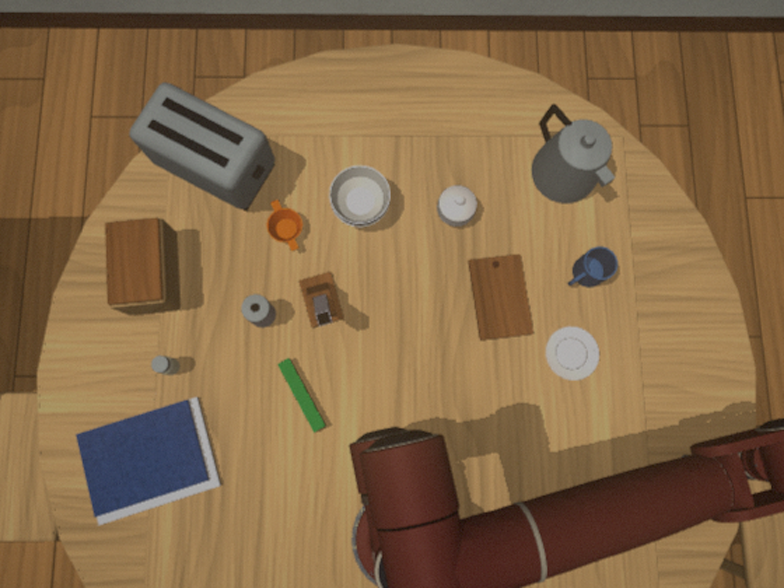

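View pics/side0.png

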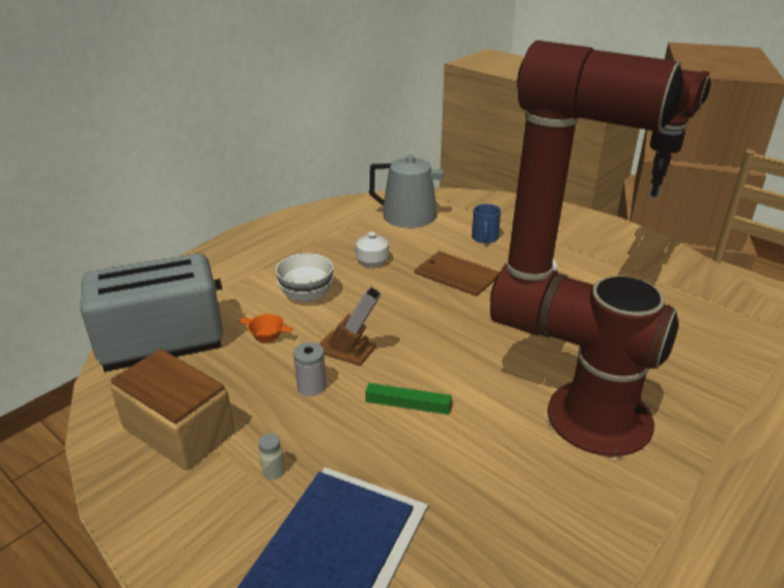

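The top view (784x588) shows these candidates:
- **Straightedge:** the silver bar with a black cap in the slanted block at (321,308) fits. The green bar at (301,395) is the look-alike.
- **Canister:** the grey cylinder with a black button at (257,309) fits. The small jar at (162,365) is the salt.
- **Board:** the brown board is at (500,297). The wooden box at (137,262) is too tall.

I'll confirm these in one enlarged crop and measure.

```bash
cat > h.py <<'E'
import numpy as np,cv2
from station import ctrl
C={n:ctrl.get_calibration(n) for n in("side","top")}
def ray(n,p):
    K,E=np.array(C[n]["K"]),np.array(C[n]["extrinsics"]);R,t=E[:3,:3],E[:3,3]
    d=R.T@np.linalg.inv(K)@np.array([p[0],p[1],1.]);return -R.T@t,d/np.linalg.norm(d)
def plane(n,p,z):
    o,d=ray(n,p);return o+d*(z-o[2])/d[2]
def tri(ps,pt):
    o1,d1=ray("side",ps);o2,d2=ray("top",pt)
    a=np.linalg.lstsq(np.c_[d1,-d2],o2-o1,rcond=None)[0];A,B=o1+a[0]*d1,o2+a[1]*d2
    return (A+B)/2,np.linalg.norm(A-B)
def proj(n,X):
    K,E=np.array(C[n]["K"]),np.array(C[n]["extrinsics"]);v=K@(E[:3,:3]@np.asarray(X)+E[:3,3]);return v[:2]/v[2]
def blobs(m,x0,y0,x1,y1,amin=8):
    s=np.zeros_like(m,np.uint8);s[y0:y1,x0:x1]=m[y0:y1,x0:x1]
    n,l,st,c=cv2.connectedComponentsWithStats(s);return [(st[i].tolist(),np.round(c[i],1).tolist(),l==i) for i in range(1,n) if st[i,4]>=amin]
E
python3 - <<'E'
from h import *
T=np.load("top0.npy");S=np.load("side0.npy")
a=T[180:310,165:265];b=S[190:310,190:290];
z=lambda i:cv2.resize(i[:,:,::-1],(400,520),interpolation=cv2.INTER_CUBIC)
cv2.imwrite("pics/crop0.png",np.hstack([z(a),z(b)]))
hsv=cv2.cvtColor(T,cv2.COLOR_RGB2HSV)
print("board px",T[212,357],T[195,357],"table",T[212,310],"bar",T[215,229],"cap",T[226,231],"can",T[222,186])
r,g,bb=[T[...,i].astype(int) for i in range(3)]
m=((r<150)&(r-bb>25)).astype(np.uint8)
for st,c,mm in blobs(m,325,170,395,255,200):
    rc=cv2.minAreaRect(np.argwhere(mm)[:,::-1].astype(np.float32)); bx=cv2.boxPoints(rc)
    print("board",st,rc); print([np.round(plane("top",p,.012),4).tolist() for p in bx])
for n,I,w in(("top",T,(215,190,245,240)),("side",S,(235,200,275,260))):
    for st,c,mm in blobs((I.max(2)<60).astype(np.uint8),*w,6): print(n,"cap",st,c)
for n,I,w in(("top",T,(165,205,205,240)),("side",S,(205,240,240,290))):
    for st,c,mm in blobs((I.max(2)<70).astype(np.uint8),*w,2): print(n,"button",st,c)
E
```

```text
board px [119  81  48] [126  86  49] table [160 127  82] bar [100  87  83] cap [58 46 32] can [134 135 129]
board [334, 181, 48, 63, 2342] ((356.85137939453125, 211.60809326171875), (60.99201583862305, 39.94894790649414), 80.53767395019531)
[[0.6501, -0.162, 0.012], [0.6731, -0.2988, 0.012], [0.4644, -0.3233, 0.012], [0.443, -0.1896, 0.012]]
top cap [227, 223, 8, 8, 35] [230.6, 226.6]
side cap [263, 206, 8, 7, 31] [266.3, 209.1]
side cap [252, 242, 4, 5, 10] [253.8, 244.2]
side cap [257, 246, 5, 5, 8] [259.0, 247.6]
top button [180, 217, 5, 5, 20] [182.0, 219.1]
side button [217, 248, 7, 4, 22] [219.8, 249.6]
```

View pics/crop0.png

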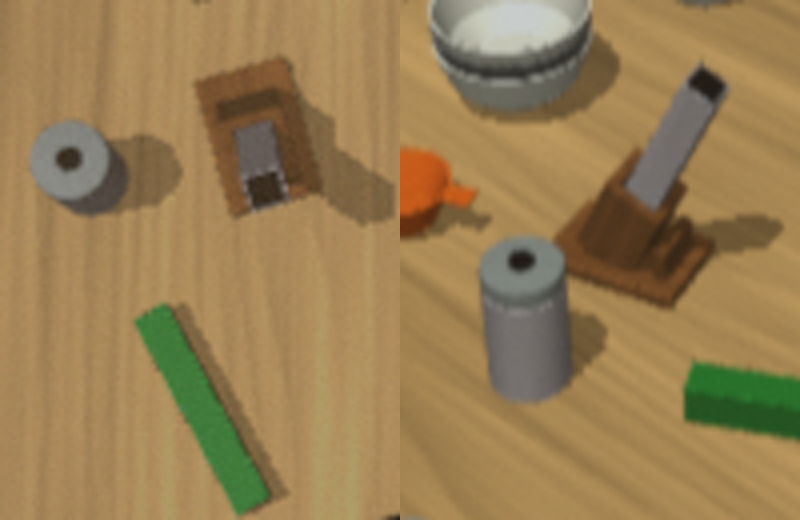

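The crop confirms the choices. The silver bar with the black end cap is in the block (cap at left-crop (266,190), right-crop (707,83)), the canister has its black button at (68,158), and the green bar is the look-alike. Now I'll compute the poses.

Run:
```python
from h import *
T=np.load("top0.npy");S=np.load("side0.npy")
E,r=tri((266.3,209.1),(230.6,226.6)); print("end",E.round(4),r)
B,r=tri((219.8,249.6),(182,219.1)); print("button",B.round(4),r)
f=np.array([plane("top",(165+x/4,180+y/4),.01) for x,y in((197,80),(287,57),(322,190),(235,215))]);
print("foot",f.round(3).tolist()); v=(f[0]-f[3]+f[1]-f[2]);psi=np.arctan2(v[1],v[0]);print("psi",psi)
s,c=np.sin(.45),np.cos(.45)
u=np.array([-s*np.cos(psi),-s*np.sin(psi),c])
for d in(0,.03,.06,.12,.18):
    X=E-u*d; print(d,X.round(3),"crop top",((proj("top",X)-[165,180])*4).round(),"crop side",((proj("side",X)-[190,190])*[4,520/120]).round())
# board left & right edges, row-wise subpixel via r threshold
r_=T[...,0].astype(float)
for name,rng in(("L",range(190,238)),("R",range(186,236))):
    P=[]
    for y in rng:
        row=cv2.GaussianBlur(T[y:y+1,:,0].astype(np.float32),(3,1),0)[0]; xs=np.arange(325,357) if name=="L" else np.arange(395,357,-1)
        w=row[xs]; k=np.where((w[:-1]>=142)&(w[1:]<142))[0]
        if len(k): k=k[-1] if name=="L" else k[-1]; P.append(plane("top",(xs[k]+(xs[1]-xs[0])*(w[k]-142)/(w[k]-w[k+1]),y),.012)[:2])
    P=np.array(P);a=np.polyfit(P[:,0],P[:,1],1)
    for _ in range(3):
        e=P[:,1]-np.polyval(a,P[:,0]);q=np.abs(e)<.003;a=np.polyfit(P[q,0],P[q,1],1)
    print(name,a,"yaw",np.arctan(a[0]),q.sum(),np.std(e[q]),"x range",P[:,0].min(),P[:,0].max(),"y at .55",np.polyval(a,.55))
```

```text
end [0.4801 0.1691 0.1804] 0.0017785453552161615
button [0.5178 0.3298 0.1002] 0.00026162332911655335
foot [[0.598, 0.24, 0.01], [0.618, 0.164, 0.01], [0.504, 0.134, 0.01], [0.483, 0.206, 0.01]]
psi 0.27212007229802
0 [0.48  0.169 0.18 ] crop top [263. 187.] crop side [304.  83.]
0.03 [0.493 0.173 0.153] crop top [262. 176.] crop side [290. 110.]
0.06 [0.505 0.176 0.126] crop top [260. 166.] crop side [275. 136.]
0.12 [0.53  0.183 0.072] crop top [257. 146.] crop side [248. 187.]
0.18 [0.555 0.19  0.018] crop top [255. 128.] crop side [222. 235.]
L [ 0.11926564 -0.24229692] yaw 0.11870492458101708 48 0.0008182027955060271 x range 0.4698420260233666 0.6318488769863688 y at .55 -0.17670081961430323
R [ 0.1160136  -0.37489664] yaw 0.11549728194065562 50 0.001253748421852997 x range 0.47600784989848244 0.6456571374977567 y at .55 -0.31108916004049403
```

```bash
cat >> h.py <<'E'
from scipy.spatial.transform import Rotation as Ro
def tool(psi,a):
    "tool orientation: yaw psi, pads close across psi; tilt a>0: tip points back to robot"
    R=np.array([[np.cos(psi),np.sin(psi),0],[np.sin(psi),-np.cos(psi),0],[0,0,-1.]])
    return Ro.from_rotvec(a*np.array([-np.sin(psi),np.cos(psi),0])).as_matrix()@R
def delta(p,R,p0=None,R0=None):
    o=ctrl.get_obs();p0=o["tool_pos"] if p0 is None else p0
    R0=Ro.from_rotvec(o["tool_rot"]).as_matrix() if R0 is None else R0
    print("shift",((np.asarray(p)-p0)/.4).round(4).tolist(),"turn",(Ro.from_matrix(R@R0.T).as_rotvec()/np.pi).round(4).tolist())
E
python3 - <<'E'
from h import *
psi=.272;a=np.radians(36);R=tool(psi,a);z=R[:,2]
E=np.array([.4801,.1691,.1804]);s,c=np.sin(.45),np.cos(.45);u=np.array([-s*np.cos(psi),-s*np.sin(psi),c])
X=E-.055*u; g=X+z*(ctrl.hold_point_z-.007); pre=g-z*.11
print(g,pre); o=ctrl.get_obs()
w=np.array([.38,-.2,.30]); delta(w,tool(psi,0)); delta(pre,R,w,tool(psi,0)); delta(g,R,pre,R)
E
```

```text
[0.49651933 0.17367956 0.12140991] [0.55879865 0.19105004 0.21040178]
shift [0.4546, 0.9804, 0.1746] turn [-0.0006, -0.0001, -0.0162]
shift [0.447, 0.9776, -0.224] turn [-0.0537, 0.1926, -0.0]
shift [-0.1557, -0.0434, -0.2225] turn [0.0, 0.0, 0.0]
```

{"method": "jog_arm", "body": {"deltas": [[-1,[0.4546,0.9804,0.1746],[0,0,-0.0162]],[-1,[0.4546,0.9804,0.1746],[0,0,-0.0162]],[-1,[0.4546,0.9804,0.1746],[0,0,-0.0162]],[-1,[0.4546,0.9804,0.1746],[0,0,-0.0162]],[-1,[0.4546,0.9804,0.1746],[0,0,-0.0162]],[-1,[0.4546,0.9804,0.1746],[0,0,-0.0162]],[-1,[0.4546,0.9804,0.1746],[0,0,-0.0162]],[-1,[0.4546,0.9804,0.1746],[0,0,-0.0162]],[-1,[0.4546,0.9804,0.1746],[0,0,-0.0162]],[-1,[0.4546,0.9804,0.1746],[0,0,-0.0162]],[-1,[0.4546,0.9804,0.1746],[0,0,-0.0162]],[-1,[0.4546,0.9804,0.1746],[0,0,-0.0162]]], "squeeze": 80}}

```text
t: 1.1
tool_pos: [0.3815, -0.1974, 0.3021]
tool_rot: [3.111, 0.435, 0.003]
contact_force: [-0.2, -0.7, -0.4]
opening: 0.0855
grip_force: 0.0
```

{"method": "jog_arm", "body": {"deltas": [[-1,[0.447,0.9776,-0.1],[-0.0537,0.1926,0]],[-1,[0.447,0.9776,-0.1],[-0.0537,0.1926,0]],[-1,[0.447,0.9776,-0.1],[-0.0537,0.1926,0]],[-1,[0.447,0.9776,-0.1],[-0.0537,0.1926,0]],[-1,[0.447,0.9776,-0.1],[-0.0537,0.1926,0]],[-1,[0.447,0.9776,-0.1],[-0.0537,0.1926,0]],[-1,[0.447,0.9776,-0.1],[-0.0537,0.1926,0]],[-1,[0.447,0.9776,-0.1],[-0.0537,0.1926,0]],[-1,[0.447,0.9776,-0.1],[-0.0537,0.1926,0]],[-1,[0.447,0.9776,-0.1],[-0.0537,0.1926,0]],[-1,[0.447,0.9776,-0.1],[-0.0537,0.1926,0]],[-1,[0.447,0.9776,-0.1],[-0.0537,0.1926,0]]]}}

```text
t: 2.1
tool_pos: [0.5594, 0.1929, 0.2587]
tool_rot: [2.882, 0.4, -0.94]
contact_force: [0.1, -0.4, 0.8]
opening: 0.0848
grip_force: 0.0
```

Run:
```python
from h import *
print(ctrl.get_obs()["q"].round(2))
R=tool(.272,np.radians(36)); delta([.4965,.1737,.1214],R); delta([.5588,.191,.2104],R)
I=ctrl.get_image("side");cv2.imwrite("pics/s1.png",cv2.resize(I[120:330,180:460,::-1],(784,588),interpolation=cv2.INTER_CUBIC))
```

```text
[ 0.22  0.37  1.29 -0.04  2.11  1.51]
shift [-0.1573, -0.0479, -0.3433] turn [-0.0001, -0.0007, -0.001]
shift [-0.0016, -0.0047, -0.1208] turn [-0.0001, -0.0007, -0.001]
```

View pics/s1.png

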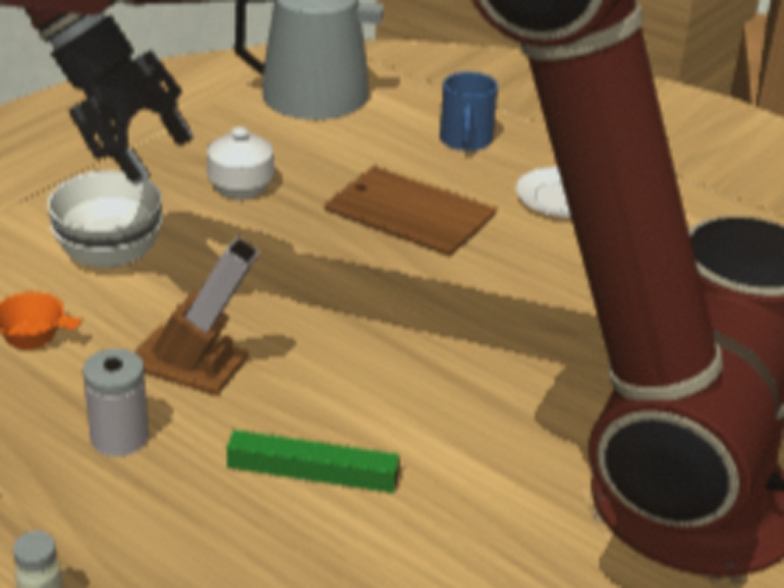

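The view shows the gripper open at (120,110), tilted back over the far side, with the bar at (225,280) and its way clear.

{"method": "jog_arm", "body": {"deltas": [[-1,[-0.0016,-0.0047,-0.12],[0,0,0]],[-1,[-0.0016,-0.0047,-0.12],[0,0,0]],[-1,[-0.05,-0.018,-0.19],[0,0,0]],[-1,[-0.1,-0.033,-0.262],[0,0,0]],[-1,[-0.1573,-0.0479,-0.3433],[0,0,0]],[-1,[-0.1573,-0.0479,-0.3433],[0,0,0]],[-1,[-0.1573,-0.0479,-0.3433],[0,0,0]],[1,[-0.1573,-0.0479,-0.3433],[0,0,0]],[1,[-0.1573,-0.0479,-0.3433],[0,0,0]],[1,[-0.1573,-0.0479,-0.3433],[0,0,0]],[1,[-0.1573,-0.0479,-0.3433],[0,0,0]],[1,[-0.1573,-0.0479,-0.3433],[0,0,0]]], "squeeze": 80}}

```text
t: 3.15
tool_pos: [0.4973, 0.172, 0.1254]
tool_rot: [2.886, 0.395, -0.933]
contact_force: [1.8, 2.0, 4.2]
opening: 0.0287
grip_force: 77.8
```

{"method": "jog_arm", "body": {"deltas": [[1,[-0.0105,-0.003,0.0225],[0,0,0]],[1,[-0.021,-0.006,0.045],[0,0,0]],[1,[-0.0315,-0.009,0.0675],[0,0,0]],[1,[-0.042,-0.012,0.09],[0,0,0]],[1,[-0.0525,-0.015,0.1125],[0,0,0]],[1,[-0.063,-0.0175,0.135],[0,0,0]],[1,[-0.0735,-0.0205,0.158],[0,0,0]],[1,[-0.084,-0.0235,0.18],[0,0,0]],[1,[-0.0943,-0.0263,0.2026],[0,0,0]],[1,[-0.105,-0.029,0.225],[0,0,0]],[1,[-0.105,-0.029,0.225],[0,0,0]]]}}

```text
t: 4.07
tool_pos: [0.4538, 0.1597, 0.216]
tool_rot: [2.885, 0.395, -0.934]
contact_force: [-0.4, 0.1, -0.9]
opening: 0.0288
grip_force: 78.3
```

Run:
```python
from h import *
print(ctrl.get_obs()["contact_force"].round(1))
I=ctrl.get_image("side");J=ctrl.get_image("top");z=lambda i:cv2.resize(i[:,:,::-1],(390,520),interpolation=cv2.INTER_CUBIC)
cv2.imwrite("pics/s2.png",np.hstack([z(I[110:310,180:330]),z(J[130:330,160:310])]))
```

```text
[-0.4  0.1 -0.9]
```

View pics/s2.png

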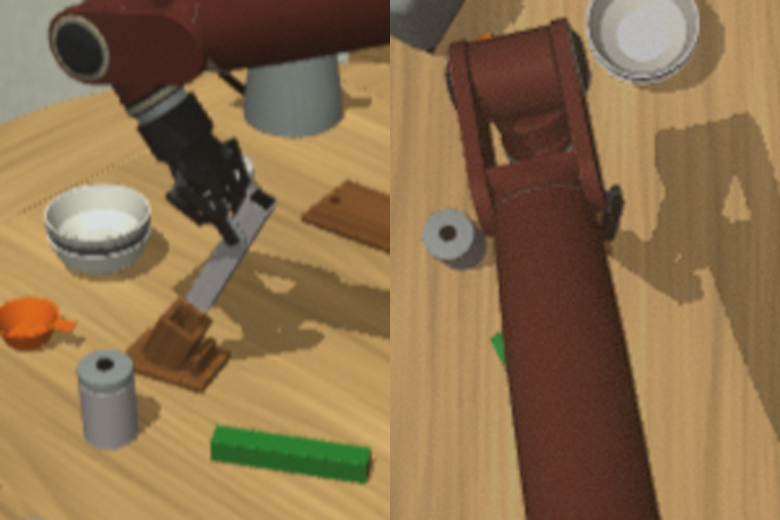

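The left crop shows the bar held at (235,240) and clear of the tube mouth at (190,310), with only a slight load on the wrist. Next I carry it to bare table between block and board and level it.

```bash
cat >> h.py <<'E'
BYAW=.117; BD=np.array([np.cos(BYAW),np.sin(BYAW),0]); BN=np.array([-np.sin(BYAW),np.cos(BYAW),0]); BE=np.array([.550,-.178,0])
E
python3 - <<'E'
from h import *
psi=.272;s,c=np.sin(.45),np.cos(.45);u=np.array([-s*np.cos(psi),-s*np.sin(psi),c]);E=np.array([.4801,.1691,.1804])
Rg=Ro.from_rotvec([2.886,.395,-.933]).as_matrix();g=np.array([.4973,.172,.1254])
rel=Rg.T@(E-g); ur=Rg.T@u; print("rel",rel.round(4),ur.round(3))
Rf=tool(BYAW,np.radians(36)-(np.pi/2-.45))
print("bar dir after",(Rf@ur).round(3))
mid=np.array([.52,-.06,0]); Ew=mid-.09*BD+[0,0,.015]
p=Ew-Rf@rel; print(p.round(4))
delta(p+[0,0,.08],Rf); delta(p+[0,0,.005],Rf,p+[0,0,.08],Rf)
E
```

```text
rel [-0.0463 -0.0019 -0.0344] [-0.88  -0.    -0.475]
bar dir after [-0.993 -0.116  0.003]
[ 0.4875 -0.0657  0.0065]
shift [0.0841, -0.5636, -0.319] turn [0.069, -0.3501, -0.044]
shift [0.0, 0.0, -0.1875] turn [0.0, 0.0, 0.0]
```

{"method": "jog_arm", "body": {"deltas": [[1,[0.03,-0.12,0.05],[0.007,-0.035,-0.004]],[1,[0.04,-0.2,0.05],[0.014,-0.07,-0.009]],[1,[0.05,-0.28,0.05],[0.021,-0.105,-0.013]],[1,[0.06,-0.36,0],[0.028,-0.14,-0.018]],[1,[0.07,-0.44,-0.05],[0.035,-0.175,-0.022]],[1,[0.08,-0.5,-0.1],[0.041,-0.21,-0.026]],[1,[0.0841,-0.5636,-0.15],[0.048,-0.245,-0.031]],[1,[0.0841,-0.5636,-0.2],[0.055,-0.28,-0.035]],[1,[0.0841,-0.5636,-0.25],[0.062,-0.315,-0.04]],[1,[0.0841,-0.5636,-0.3],[0.069,-0.3501,-0.044]],[1,[0.0841,-0.5636,-0.319],[0.069,-0.3501,-0.044]],[1,[0.0841,-0.5636,-0.319],[0.069,-0.3501,-0.044]]]}}

```text
t: 5.17
tool_pos: [0.4835, -0.0645, 0.0808]
tool_rot: [-3.015, -0.174, -0.74]
contact_force: [-0.1, -0.1, -0.7]
opening: 0.029
grip_force: 78.7
```

Run:
```python
from h import *
I=ctrl.get_image("side");J=ctrl.get_image("top")
cv2.imwrite("pics/s3.png",cv2.resize(I[130:330,220:500,::-1],(784,560),interpolation=cv2.INTER_CUBIC))
o=ctrl.get_obs();print(o["tool_pos"],o["q"].round(2),o["contact_force"].round(1)); Rf=tool(BYAW,np.radians(36)-(np.pi/2-.45))
delta([.4875,-.0657,.0115],Rf)
```

```text
[ 0.48924271 -0.06618535  0.08825886] [-0.43 -0.45  2.35  0.33  0.84  0.85] [ 0.3  0.5 -0.2]
shift [-0.0044, 0.0012, -0.1919] turn [0.0004, -0.0, -0.0002]
```

View pics/s3.png

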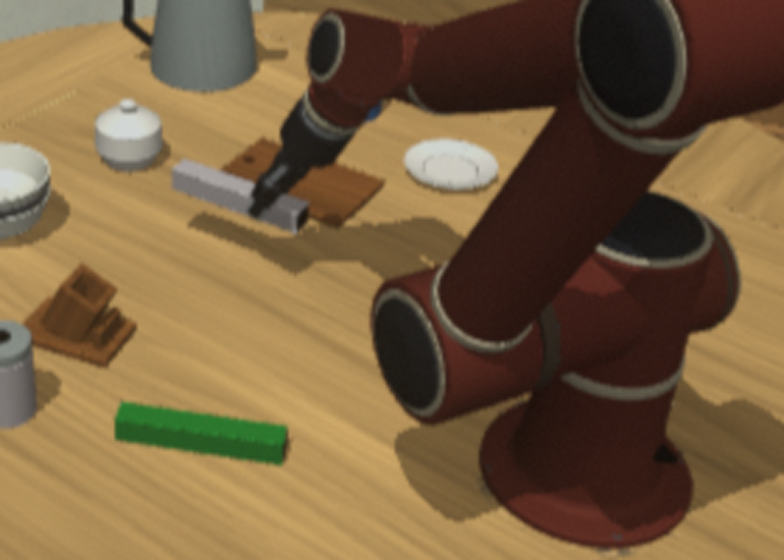

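The bar hangs level at (240,195), in front of the board and over free table. Next I lower it.

{"method": "jog_arm", "body": {"deltas": [[1,[-0.0044,0.001,-0.06],[0,0,0]],[1,[-0.0044,0.001,-0.12],[0,0,0]],[1,[-0.0044,0.001,-0.16],[0,0,0]],[1,[-0.0044,0.001,-0.185],[0,0,0]],[1,[-0.0044,0.001,-0.19],[0,0,0]],[1,[-0.0044,0.001,-0.192],[0,0,0]],[1,[-0.0044,0.001,-0.192],[0,0,0]]]}}

```text
t: 5.85
tool_pos: [0.4885, -0.066, 0.0121]
tool_rot: [-3.015, -0.179, -0.762]
contact_force: [0.1, -0.4, -1.3]
opening: 0.0287
grip_force: 78.8
```

{"method": "jog_arm", "body": {"deltas": [[1,[0,0,-0.004],[0,0,0]],[1,[0,0,-0.008],[0,0,0]],[1,[0,0,-0.009],[0,0,0]]]}}

```text
t: 6.1
tool_pos: [0.4868, -0.0656, 0.0069]
tool_rot: [-3.015, -0.177, -0.76]
contact_force: [0.0, 1.0, 2.0]
opening: 0.0286
grip_force: 79.3
```

{"method": "jog_arm", "body": {"deltas": [[1,[0,0,-0.003],[0,0,0]],[1,[0,0,-0.004],[0,0,0]],[1,[0,0,-0.004],[0,0,0]]]}}

```text
t: 6.35
tool_pos: [0.4873, -0.0659, 0.0062]
tool_rot: [-3.014, -0.177, -0.761]
contact_force: [-3.6, 0.4, 8.7]
opening: 0.0283
grip_force: 79.1
```

{"method": "jog_arm", "body": {"deltas": [[0,[0,0,0],[0,0,0]],[-0.3,[0,0,0],[0,0,0]],[-1,[0,0,0],[0,0,0]],[-1,[0,0,0],[0,0,0]],[-1,[0,0,0],[0,0,0]],[-1,[-0.03,-0.003,0.055],[0,0,0]],[-1,[-0.07,-0.008,0.13],[0,0,0]],[-1,[-0.117,-0.014,0.22],[0,0,0]],[-1,[-0.16,-0.019,0.3],[0,0,0]],[-1,[-0.22,-0.019,0.4],[0,0,0]],[-1,[-0.22,-0.019,0.4],[0,0,0]],[-1,[-0.22,-0.019,0.4],[0,0,0]]]}}

```text
t: 7.35
tool_pos: [0.3991, -0.0743, 0.1697]
tool_rot: [-3.018, -0.178, -0.773]
contact_force: [0.1, -0.2, -0.4]
opening: 0.0852
grip_force: 0.0
```

Run:
```python
from h import *
I=ctrl.get_image("side");J=ctrl.get_image("top");np.save("top1.npy",J);np.save("side1.npy",I)
z=lambda i,w:cv2.resize(i[:,:,::-1],(w,480),interpolation=cv2.INTER_CUBIC)
cv2.imwrite("pics/s4.png",np.hstack([z(J[160:320,240:380],420),z(I[140:260,270:365],380)]))
o=ctrl.get_obs();print(o["tool_pos"],o["q"].round(2),o["contact_force"].round(1))
for X in([.43,-.07,.015],[.61,-.05,.015],[.52,-.06,.03]): print(proj("top",X).round(1),proj("side",X).round(1))
```

```text
[ 0.39771593 -0.07289763  0.1636082 ] [-0.59 -0.93  2.48  0.33  1.22  0.81] [ 0.2 -0.1  0.4]
[306.6 248.9] [324.6 225.1]
[299.8 196.1] [281.9 208.2]
[303.5 221.5] [302.9 213. ]
```

View pics/s4.png

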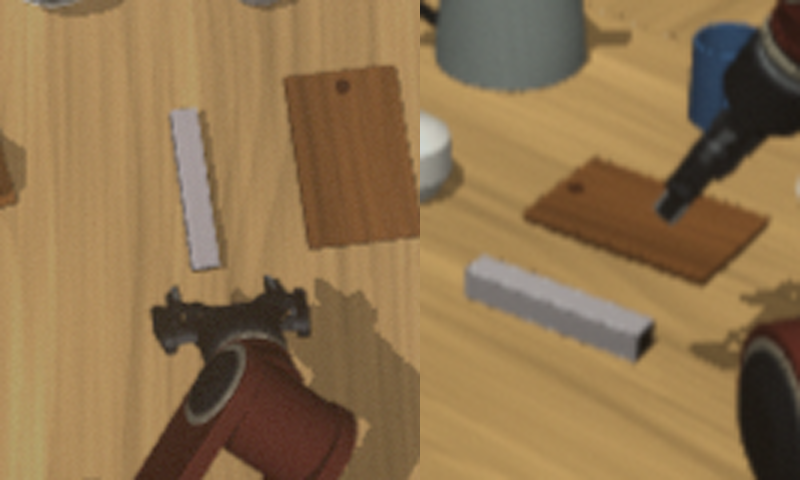

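The bar lies flat at left-crop (195,190), parallel to the board at (350,155), and the gripper has let go. I measure it for the second grasp.

Run:
```python
from h import *
J=np.load("top1.npy").astype(int)
m=((J.max(2)-J.min(2)<30)&(J.max(2)>120)).astype(np.uint8)
for st,c,mm in blobs(m,288,185,325,255,100):
    q=np.argwhere(mm)[:,::-1].astype(np.float32)
    P=np.array([plane("top",p,.03) for p in q])[:,:2].astype(np.float32)
    rc=cv2.minAreaRect(P); ev=np.linalg.eigh(np.cov(P.T))[1][:,1]
    print(st,c,rc,"mean",P.mean(0),"yaw",np.arctan(ev[1]/ev[0]))
    mid=np.r_[P.mean(0),0];ya=np.arctan(ev[1]/ev[0])
R=tool(ya,0); p=mid+[0,0,.012]; print(ctrl.get_obs()["tool_pos"])
delta(p+[0,0,.10],R); delta(p,R,p+[0,0,.1],R)
# board-frame position
d=mid-BE;print("in board_edge",d@BD,d@BN)
```

```text
[297, 196, 16, 54, 497] [304.4, 222.6] ((0.5173704028129578, -0.06270676851272583), (0.17778067290782928, 0.03168843314051628), 7.432967185974121) mean [ 0.5166863  -0.06283464] yaw 0.1288335008188182
[ 0.39771593 -0.07289763  0.1636082 ]
shift [0.2974, 0.0252, -0.129] turn [-0.0192, 0.1553, 0.0037]
shift [0.0, 0.0, -0.25] turn [0.0, 0.0, 0.0]
in board_edge -0.019642297233429803 0.11826682807528018
```

{"method": "jog_arm", "body": {"deltas": [[-1,[0.1,0.008,0],[-0.0048,0.039,0.001]],[-1,[0.2,0.017,-0.03],[-0.0096,0.0776,0.002]],[-1,[0.2974,0.0252,-0.08],[-0.0144,0.117,0.003]],[-1,[0.2974,0.0252,-0.129],[-0.0192,0.1553,0.0037]],[-1,[0.2974,0.0252,-0.129],[-0.0192,0.1553,0.0037]],[-1,[0.2974,0.0252,-0.2],[-0.0192,0.1553,0.0037]],[-1,[0.2974,0.0252,-0.2],[-0.0192,0.1553,0.0037]],[-1,[0.2974,0.0252,-0.2],[-0.0192,0.1553,0.0037]]]}}

```text
t: 8.12
tool_pos: [0.5131, -0.0607, 0.0753]
tool_rot: [-3.129, -0.206, 0.025]
contact_force: [-0.2, -0.3, 0.5]
opening: 0.085
grip_force: 0.0
```

Run:
```python
from h import *
o=ctrl.get_obs();print(o["tool_pos"],o["q"].round(2))
delta([.5167,-.0628,.016],tool(.129,0))
```

```text
[ 0.51314561 -0.0607448   0.07529858] [-0.26 -0.04  1.98  0.    1.22  1.18]
shift [0.0089, -0.0051, -0.1482] turn [-0.0015, -0.0052, -0.0007]
```

{"method": "jog_arm", "body": {"deltas": [[-1,[0.005,-0.005,-0.08],[0,0,0]],[-1,[0.007,-0.005,-0.135],[0,0,0]],[-1,[0.007,-0.005,-0.148],[0,0,0]],[-1,[0.007,-0.005,-0.148],[0,0,0]],[-1,[0.007,-0.005,-0.148],[0,0,0]],[1,[0.007,-0.005,-0.148],[0,0,0]],[1,[0.007,-0.005,-0.148],[0,0,0]],[1,[0.007,-0.005,-0.148],[0,0,0]],[1,[0.007,-0.005,-0.148],[0,0,0]],[1,[0.007,-0.005,-0.148],[0,0,0]],[1,[0.007,-0.005,-0.148],[0,0,0]]], "squeeze": 60}}

```text
t: 9.03
tool_pos: [0.5204, -0.065, 0.0263]
tool_rot: [3.135, 0.202, 0.003]
contact_force: [-1.4, 0.6, 6.5]
opening: 0.027
grip_force: 58.7
```

{"method": "jog_arm", "body": {"deltas": [[1,[0,0,0.02],[0,0,0]],[1,[0,0,0.05],[0,0,0]],[1,[0,0,0.08],[0,0,0]],[1,[0,0,0.08],[0,0,0]],[1,[0,0,0.08],[0,0,0]],[1,[0,0,0.08],[0,0,0]]]}}

```text
t: 9.53
tool_pos: [0.5196, -0.0648, 0.0571]
tool_rot: [-3.135, -0.203, -0.001]
contact_force: [-0.9, -0.3, -1.2]
opening: 0.0272
grip_force: 59.2
```

Run:
```python
from h import *
o=ctrl.get_obs();p=o["tool_pos"];print(p,o["tool_rot"])
R=tool(BYAW,0)
t=BE+BN*(.015+.006); print(t); t[2]=p[2]; delta(t,R)
```

```text
[ 0.51958084 -0.06482667  0.05714996] [-3.13504531e+00 -2.02515654e-01 -7.99552739e-04]
[ 0.5475486  -0.15714357  0.        ]
shift [0.0699, -0.2308, 0.0] turn [-0.0, 0.0002, -0.0038]
```

{"method": "jog_arm", "body": {"deltas": [[1,[0.01,-0.04,0],[0,0,-0.0038]],[1,[0.03,-0.09,0],[0,0,-0.0038]],[1,[0.05,-0.14,0],[0,0,-0.0038]],[1,[0.06,-0.18,0],[0,0,-0.0038]],[1,[0.0699,-0.22,0],[0,0,-0.0038]],[1,[0.0699,-0.231,0],[0,0,-0.0038]],[1,[0.0699,-0.231,0],[0,0,-0.0038]],[1,[0.0699,-0.231,0],[0,0,-0.0038]],[1,[0.0699,-0.231,0],[0,0,-0.0038]]]}}

```text
t: 10.28
tool_pos: [0.5471, -0.1564, 0.0567]
tool_rot: [-3.135, -0.184, 0.001]
contact_force: [0.6, 0.1, -1.8]
opening: 0.0272
grip_force: 59.3
```

Run:
```python
from h import *
o=ctrl.get_obs();p=o["tool_pos"];print(p)
I=ctrl.get_image("side");J=ctrl.get_image("top")
z=lambda i,w:cv2.resize(i[:,:,::-1],(w,480),interpolation=cv2.INTER_CUBIC)
cv2.imwrite("pics/s5.png",np.hstack([z(J[160:280,290:400],420),z(I[140:260,270:365],380)]))
t=BE+BN*.021; t[2]=p[2]; delta(t,tool(BYAW,0))
```

```text
[ 0.54707552 -0.15644849  0.05667178]
shift [0.0008, -0.0019, -0.0004] turn [-0.0002, -0.0001, -0.0003]
```

View pics/s5.png

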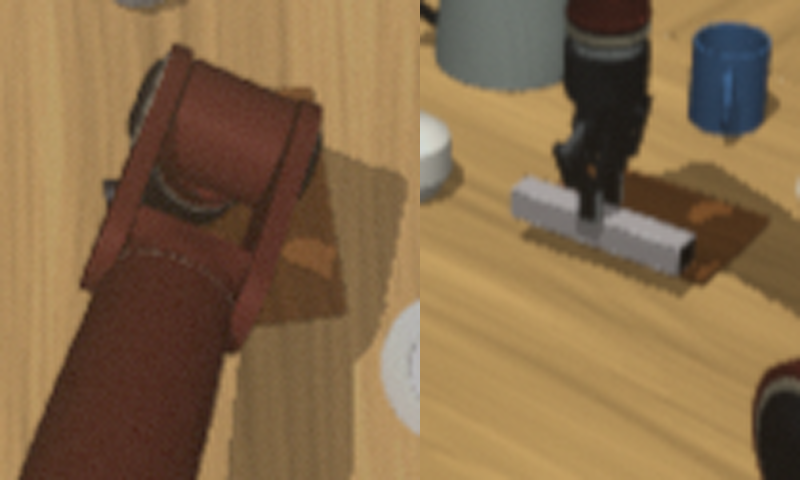

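The bar is held at its middle at right-crop (600,225), level and alongside the board edge. I lower it slowly.

{"method": "jog_arm", "body": {"deltas": [[1,[0,0,-0.03],[0,0,0]],[1,[0,0,-0.055],[0,0,0]],[1,[0,0,-0.068],[0,0,0]],[1,[0,0,-0.072],[0,0,0]],[1,[0,0,-0.074],[0,0,0]],[1,[0,0,-0.074],[0,0,0]]]}}

```text
t: 10.88
tool_pos: [0.5475, -0.1572, 0.027]
tool_rot: [-3.136, -0.184, 0.0]
contact_force: [0.2, -0.2, -1.8]
opening: 0.0272
grip_force: 59.3
```

{"method": "jog_arm", "body": {"deltas": [[1,[0,0,-0.002],[0,0,0]],[1,[0,0,-0.004],[0,0,0]],[1,[0,0,-0.004],[0,0,0]]]}}

```text
t: 11.13
tool_pos: [0.5479, -0.1574, 0.0263]
tool_rot: [3.136, 0.184, 0.001]
contact_force: [-0.7, 0.2, 0.4]
opening: 0.0275
grip_force: 59.6
```

{"method": "jog_arm", "body": {"deltas": [[1,[0.0003,-0.0025,0],[0,0,0]],[1,[0.0006,-0.005,0],[0,0,0]],[1,[0.0009,-0.0075,0],[0,0,0]],[1,[0.0012,-0.01,0],[0,0,0]],[1,[0.0012,-0.01,0],[0,0,0]]]}}

```text
t: 11.55
tool_pos: [0.5485, -0.1614, 0.0263]
tool_rot: [3.136, 0.184, 0.002]
contact_force: [-0.6, 1.7, 2.9]
opening: 0.0274
grip_force: 59.9
```

{"method": "jog_arm", "body": {"deltas": [[1,[0.0003,-0.0025,0],[0,0,0]],[1,[0.0006,-0.005,0],[0,0,0]],[1,[0.0006,-0.005,0],[0,0,0]]]}}

```text
t: 11.8
tool_pos: [0.5487, -0.1633, 0.0263]
tool_rot: [-3.136, -0.184, -0.002]
contact_force: [-0.9, 3.1, 5.1]
opening: 0.027
grip_force: 60.2
```

{"method": "jog_arm", "body": {"deltas": [[1,[0.0003,-0.0025,0],[0,0,0]],[1,[0.0006,-0.005,0],[0,0,0]],[1,[0.0006,-0.005,0],[0,0,0]]]}}

```text
t: 12.05
tool_pos: [0.5488, -0.164, 0.0263]
tool_rot: [-3.133, -0.183, -0.001]
contact_force: [-1.0, 7.0, 7.8]
opening: 0.0271
grip_force: 60.5
```

{"method": "jog_arm", "body": {"deltas": [[1,[0.0003,-0.0025,0],[0,0,0]],[1,[0.0006,-0.005,0],[0,0,0]],[1,[0.0006,-0.005,0],[0,0,0]]]}}

```text
t: 12.3
tool_pos: [0.5488, -0.1642, 0.0263]
tool_rot: [-3.129, -0.182, 0.0]
contact_force: [-2.0, 13.3, 9.5]
opening: 0.0272
grip_force: 60.9
```

{"method": "jog_arm", "body": {"deltas": [[0.2,[0,0,0],[0,0,0]],[0.05,[0,0,0],[0,0,0]],[0.05,[0,0,0],[0,0,0]],[0.05,[0,0,0.003],[0,0,0]],[0.05,[0,0,0.003],[0,0,0]]]}}

```text
t: 12.72
tool_pos: [0.5486, -0.1677, 0.0269]
tool_rot: [3.136, 0.183, 0.0]
contact_force: [-0.3, -0.5, -0.7]
opening: 0.0409
grip_force: 0.0
```

{"method": "jog_arm", "body": {"deltas": [[0.05,[0.0003,-0.0025,0],[0,0,0]],[0.05,[0.0005,-0.005,0],[0,0,0]],[0.05,[0.0008,-0.0075,0],[0,0,0]],[0.05,[0.0008,-0.0075,0],[0,0,0]]]}}

```text
t: 13.05
tool_pos: [0.5489, -0.1695, 0.027]
tool_rot: [-3.134, -0.183, 0.0]
contact_force: [-0.8, 4.9, 2.2]
opening: 0.0406
grip_force: 2.5
```

{"method": "jog_arm", "body": {"deltas": [[0.05,[0.0003,-0.0025,0],[0,0,0]],[0.05,[0.0003,-0.004,0],[0,0,0]],[0.05,[0.0003,-0.004,0],[0,0,0]],[0.05,[0,0.006,0],[0,0,0]],[0.05,[-0.001,0.014,0],[0,0,0]],[-0.3,[-0.001,0.014,0],[0,0,0]],[-0.3,[-0.001,0.014,0],[0,0,0]],[-0.3,[-0.001,0.014,0.1],[0,0,0]],[-0.3,[-0.001,0.014,0.2],[0,0,0]],[-1,[-0.1,0.1,0.35],[0,0,0]],[-1,[-0.15,0.2,0.35],[0,0,0]],[-1,[-0.15,0.3,0.35],[0,0,0]]]}}

```text
t: 14.05
tool_pos: [0.4964, -0.0769, 0.1664]
tool_rot: [3.133, 0.177, 0.01]
contact_force: [1.2, 0.8, 0.1]
opening: 0.0852
grip_force: 0.0
```

{"method": "jog_arm", "body": {"deltas": [[-1,[0,0.1,0.1],[0,0,0]],[-1,[0,0.2,0.2],[0,0,0]],[-1,[0,0.3,0.2],[0,0,0]],[-1,[0,0.4,0.2],[0,0,0]],[-1,[0,0.4,0.2],[0,0,0]],[-1,[0,0.4,0.2],[0,0,0]],[-1,[0,0.4,0.2],[0,0,0]]]}}

```text
t: 14.63
tool_pos: [0.4958, 0.0851, 0.2424]
tool_rot: [3.135, 0.187, 0.001]
contact_force: [0.1, -0.9, -0.4]
opening: 0.0858
grip_force: 0.0
```

Run:
```python
from h import *
I=ctrl.get_image("side");J=ctrl.get_image("top");np.save("top2.npy",J)
z=lambda i,w:cv2.resize(i[:,:,::-1],(w,480),interpolation=cv2.INTER_CUBIC)
cv2.imwrite("pics/s6.png",np.hstack([z(J[170:270,300:400],420),z(I[150:250,280:370],380)]))
J=J.astype(int);m=((J.max(2)-J.min(2)<30)&(J.max(2)>120)).astype(np.uint8)
for st,c,mm in blobs(m,310,170,355,255,100):
    P=np.array([plane("top",p,.03) for p in np.argwhere(mm)[:,::-1]])[:,:2].astype(np.float32)
    ev=np.linalg.eigh(np.cov(P.T))[1][:,1];d=np.r_[P.mean(0),0]-BE
    print(st,cv2.minAreaRect(P),P.mean(0),"yaw",np.arctan(ev[1]/ev[0]),"edge frame",d@BD,d@BN)
B,r=tri((219.8,249.6),(182,219.1)); p=np.array([B[0],B[1],0]);print("can",p)
o=ctrl.get_obs();print(o["tool_pos"],o["q"].round(2))
for ps in (BYAW-np.pi/2,):
    R=tool(ps,0); delta(p+[0,0,.16],R); 
    delta(p+[0,0,.06],R,p+[0,0,.16],R)
```

```text
[327, 188, 12, 25, 189] ((0.5934622883796692, -0.15924713015556335), (0.08333846181631088, 0.0317198671400547), 6.2227067947387695) [ 0.6000113  -0.15880923] yaw 0.12681246946619187 edge frame 0.05190957808315857 0.013221588639069772
can [0.51783078 0.32983898 0.        ]
[0.49567219 0.08374438 0.24167404] [ 0.02 -0.25  1.88 -0.    1.51  1.47]
shift [0.0554, 0.6152, -0.2042] turn [0.0001, -0.0002, -0.4998]
shift [0.0, 0.0, -0.25] turn [0.0, 0.0, 0.0]
```

View pics/s6.png

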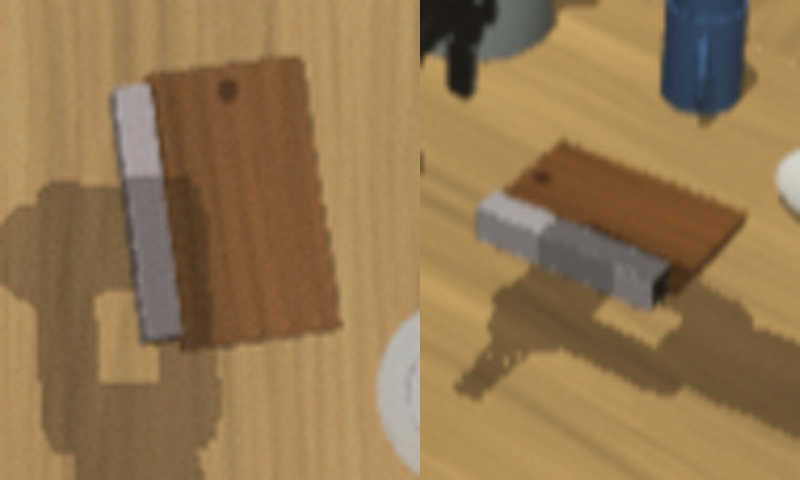

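The straightedge lies flush on the board's left edge (left-crop bar (140,215) against the board at (240,210)), about centred and let go. On to the canister, with the pads turned to close along the board's length.

{"method": "jog_arm", "body": {"deltas": [[-1,[0.0554,0.6152,0],[0,0,0.3]],[-1,[0.0554,0.6152,0],[0,0,0.4]],[-1,[0.0554,0.6152,0],[0,0,0.5]],[-1,[0.0554,0.6152,0],[0,0,0.5]],[-1,[0.0554,0.6152,0],[0,0,0.5]],[-1,[0.0554,0.6152,0],[0,0,0.5]],[-1,[0.0554,0.6152,0],[0,0,0.5]],[-1,[0.0554,0.6152,0],[0,0,0.5]],[-1,[0.0554,0.6152,0],[0,0,0.5]],[-1,[0.0554,0.6152,0],[0,0,0.5]],[-1,[0.0554,0.6152,0],[0,0,0.5]],[-1,[0.0554,0.6152,0],[0,0,0.5]]]}}

```text
t: 15.73
tool_pos: [0.5187, 0.3289, 0.2413]
tool_rot: [-2.165, -2.276, 0.002]
contact_force: [-0.1, 0.0, 0.1]
opening: 0.0853
grip_force: 0.0
```

{"method": "jog_arm", "body": {"deltas": [[-1,[0,0,0],[0,0,0.045]],[-1,[0,0,0],[0,0,0.045]],[-1,[0,0,0],[0,0,0.045]],[-1,[0,0,0],[0,0,0.045]]]}}

```text
t: 16.07
tool_pos: [0.5183, 0.3297, 0.2418]
tool_rot: [-2.008, -2.416, 0.001]
contact_force: [-0.5, -0.3, -0.5]
opening: 0.0851
grip_force: 0.0
```

Run:
```python
from h import *
o=ctrl.get_obs();print(o["q"].round(2)); delta([.5178,.3298,.045],tool(BYAW+np.pi/2,0))
```

```text
[0.45 0.02 1.63 0.   1.49 0.26]
shift [-0.0013, 0.0001, -0.4919] turn [0.0, -0.0002, -0.0212]
```

{"method": "jog_arm", "body": {"deltas": [[-1,[-0.0013,0,-0.1],[0,0,-0.0212]],[-1,[-0.0013,0,-0.18],[0,0,-0.0212]],[-1,[-0.0013,0,-0.25],[0,0,-0.0212]],[-1,[-0.0013,0,-0.32],[0,0,-0.0212]],[-1,[-0.0013,0,-0.39],[0,0,-0.0212]],[-1,[-0.0013,0,-0.46],[0,0,-0.0212]],[-1,[-0.0013,0,-0.49],[0,0,-0.0212]],[-1,[-0.0013,0,-0.49],[0,0,-0.0212]],[-1,[-0.0013,0,-0.49],[0,0,-0.0212]],[1,[-0.0013,0,-0.49],[0,0,-0.0212]],[1,[-0.0013,0,-0.49],[0,0,-0.0212]],[1,[-0.0013,0,-0.49],[0,0,-0.0212]]], "squeeze": 50}}

```text
t: 17.07
tool_pos: [0.5192, 0.3317, 0.0492]
tool_rot: [2.082, 2.35, 0.007]
contact_force: [0.2, 0.0, 6.1]
opening: 0.0628
grip_force: 55.9
```

{"method": "jog_arm", "body": {"deltas": [[1,[0,0,0],[0,0,0]],[1,[0,0,0],[0,0,0]],[1,[0,0,0.04],[0,0,0]],[1,[0,0,0.1],[0,0,0]],[1,[0,0,0.18],[0,0,0]],[1,[0,0,0.26],[0,0,0]],[1,[0,0,0.34],[0,0,0]],[1,[0,0,0.34],[0,0,0]],[1,[0,0,0.34],[0,0,0]],[1,[0,0,0.34],[0,0,0]]]}}

```text
t: 17.9
tool_pos: [0.5166, 0.3303, 0.1808]
tool_rot: [-2.083, -2.351, 0.003]
contact_force: [-0.4, -0.1, -3.3]
opening: 0.0632
grip_force: 56.0
```

Run:
```python
from h import *
o=ctrl.get_obs();p=o["tool_pos"];print(p)
R=tool(BYAW+np.pi/2,0)
for off in(.0708,): 
    t=BE+BN*off; t[2]=p[2]; print(t); delta(t,R)
```

```text
[0.51662634 0.33029751 0.18084661]
[ 0.54173529 -0.10768404  0.18084661]
shift [0.0628, -1.095, 0.0] turn [0.0002, -0.0006, -0.0013]
```

{"method": "jog_arm", "body": {"deltas": [[1,[0,-0.04,0.02],[0,0,0]],[1,[0,-0.1,0.02],[0,0,0]],[1,[0,-0.17,0.02],[0,0,0]],[1,[0,-0.25,0.02],[0,0,0]],[1,[0.01,-0.33,0.02],[0,0,0]],[1,[0.02,-0.41,0.02],[0,0,0]],[1,[0.03,-0.49,0.02],[0,0,0]],[1,[0.04,-0.57,0.02],[0,0,0]],[1,[0.05,-0.65,0.02],[0,0,0]],[1,[0.06,-0.73,0.02],[0,0,0]],[1,[0.0628,-0.81,0.02],[0,0,0]],[1,[0.0628,-0.88,0],[0,0,0]]]}}

```text
t: 18.9
tool_pos: [0.5419, -0.0232, 0.1806]
tool_rot: [-2.083, -2.35, 0.002]
contact_force: [0.7, 0.8, -2.1]
opening: 0.0629
grip_force: 56.0
```

{"method": "jog_arm", "body": {"deltas": [[1,[0,-0.07,0],[0,0,0]],[1,[0,-0.13,0],[0,0,0]],[1,[0,-0.18,0],[0,0,0]],[1,[0,-0.2,0],[0,0,0]],[1,[0,-0.215,0],[0,0,0]],[1,[0,-0.215,0],[0,0,0]],[1,[0,-0.215,0],[0,0,0]],[1,[0,-0.215,0],[0,0,0]]]}}

```text
t: 19.57
tool_pos: [0.5423, -0.1062, 0.1816]
tool_rot: [-2.081, -2.352, -0.0]
contact_force: [0.0, 0.1, -3.2]
opening: 0.063
grip_force: 56.0
```

Run:
```python
from h import *
o=ctrl.get_obs();p=o["tool_pos"];print(p)
t=BE+BN*.0708; t[2]=.054; delta(t,tool(BYAW+np.pi/2,0))
```

```text
[ 0.54229323 -0.10622266  0.18157723]
shift [-0.0014, -0.0037, -0.3189] turn [-0.0003, -0.0003, -0.0016]
```

{"method": "jog_arm", "body": {"deltas": [[1,[-0.0014,-0.0037,-0.06],[0,0,0]],[1,[-0.0014,-0.0037,-0.13],[0,0,0]],[1,[-0.0014,-0.0037,-0.2],[0,0,0]],[1,[-0.0014,-0.0037,-0.26],[0,0,0]],[1,[-0.0014,-0.0037,-0.3],[0,0,0]],[1,[-0.0014,-0.0037,-0.32],[0,0,0]],[1,[-0.0014,-0.0037,-0.33],[0,0,0]],[1,[-0.0014,-0.0037,-0.335],[0,0,0]],[1,[-0.0014,-0.0037,-0.337],[0,0,0]],[1,[-0.0014,-0.0037,-0.337],[0,0,0]]]}}

```text
t: 20.4
tool_pos: [0.5431, -0.1087, 0.0492]
tool_rot: [2.081, 2.351, 0.002]
contact_force: [-3.3, 1.0, 2.7]
opening: 0.063
grip_force: 56.4
```

{"method": "jog_arm", "body": {"deltas": [[1,[0,0,-0.002],[0,0,0]],[1,[0,0,-0.0035],[0,0,0]],[1,[0,0,-0.0035],[0,0,0]]]}}

```text
t: 20.65
tool_pos: [0.5432, -0.1088, 0.0492]
tool_rot: [2.082, 2.351, 0.002]
contact_force: [-5.9, 3.8, 11.1]
opening: 0.0632
grip_force: 57.2
```

{"method": "jog_arm", "body": {"deltas": [[1,[0,0,0.0035],[0,0,0]],[1,[0.0009,-0.0075,0.0035],[0,0,0]],[1,[0.0015,-0.0125,0.0035],[0,0,0]],[1,[0.0018,-0.015,0.0035],[0,0,0]],[1,[0.0018,-0.015,0.0035],[0,0,0]]]}}

```text
t: 21.07
tool_pos: [0.5446, -0.1152, 0.0492]
tool_rot: [2.081, 2.349, 0.004]
contact_force: [0.4, 3.2, 5.8]
opening: 0.0626
grip_force: 56.6
```

{"method": "jog_arm", "body": {"deltas": [[1,[0.0003,-0.0025,0],[0,0,0]],[1,[0.0003,-0.004,0],[0,0,0]],[1,[0.0003,-0.004,0],[0,0,0]]]}}

```text
t: 21.32
tool_pos: [0.5447, -0.1166, 0.0492]
tool_rot: [2.082, 2.349, 0.005]
contact_force: [1.0, 4.3, 6.7]
opening: 0.0631
grip_force: 56.7
```

{"method": "jog_arm", "body": {"deltas": [[1,[0.0002,-0.0015,0.001],[0,0,0]],[1,[0.0003,-0.0025,0.001],[0,0,0]],[1,[0.0003,-0.0025,0.001],[0,0,0]]]}}

```text
t: 21.57
tool_pos: [0.5446, -0.1174, 0.0491]
tool_rot: [2.082, 2.35, 0.004]
contact_force: [1.7, 4.6, 5.6]
opening: 0.0628
grip_force: 56.6
```

{"method": "jog_arm", "body": {"deltas": [[1,[0.0002,-0.0015,0.001],[0,0,0]],[1,[0.0003,-0.0025,0.001],[0,0,0]],[1,[0.0003,-0.0025,0.001],[0,0,0]]]}}

```text
t: 21.82
tool_pos: [0.5445, -0.1177, 0.0492]
tool_rot: [2.083, 2.35, 0.006]
contact_force: [2.6, 6.4, 5.8]
opening: 0.063
grip_force: 56.6
```

{"method": "jog_arm", "body": {"deltas": [[1,[0,0.0015,0],[0,0,0]],[-0.6,[0,0.0015,0],[0,0,0]],[-1,[0,0.0015,0],[0,0,0]],[-1,[0,0.0015,0],[0,0,0]],[-1,[0,0.0015,0],[0,0,0]],[-1,[0,0.0015,0.05],[0,0,0]],[-1,[0,0.0015,0.13],[0,0,0]],[-1,[0,0.0015,0.22],[0,0,0]],[-1,[0,0.0015,0.32],[0,0,0]],[-1,[0,0.1,0.42],[0,0,0]],[-1,[-0.05,0.2,0.42],[0,0,0]],[-1,[-0.1,0.3,0.42],[0,0,0]]]}}

```text
t: 22.82
tool_pos: [0.5118, -0.013, 0.2196]
tool_rot: [2.082, 2.345, 0.006]
contact_force: [0.2, 0.4, 0.3]
opening: 0.0853
grip_force: 0.0
```

{"method": "jog_arm", "body": {"deltas": [[-1,[0,0.1,0],[0,0,0]],[-1,[0,0.2,0],[0,0,0]],[-1,[0,0.3,0],[0,0,0]],[-1,[0,0.4,0],[0,0,0]],[-1,[0,0.5,0],[0,0,0]],[-1,[0,0.5,0],[0,0,0]],[-1,[0,0.5,0],[0,0,0]],[-1,[0,0.5,0],[0,0,0]]]}}

```text
t: 23.48
tool_pos: [0.5098, 0.1868, 0.215]
tool_rot: [-2.082, -2.352, 0.002]
contact_force: [0.4, 0.3, -0.6]
opening: 0.0856
grip_force: 0.0
```

Run:
```python
from h import *
I=ctrl.get_image("side");J=ctrl.get_image("top")
z=lambda i,w:cv2.resize(i[:,:,::-1],(w,480),interpolation=cv2.INTER_CUBIC)
cv2.imwrite("pics/s7.png",np.hstack([z(J[160:270,280:390],420),z(I[140:250,270:365],380)]))
K={}
for n,im,w in(("top",J,(290,170,345,250)),("side",I,(280,150,350,230))):
    for st,c,mm in blobs((im.max(2)<70).astype(np.uint8),*w,5): print(n,st,c); 
for n in("top","side"): print(n,proj(n,list((BE+BN*.0605-BD*.002)[:2])+[.104]))
J=J.astype(int);m=((J.max(2)-J.min(2)<30)&(J.max(2)>90)).astype(np.uint8)
for st,c,mm in blobs(m,300,170,355,255,50):print(st,c)
```

```text
top [321, 208, 5, 5, 19] [323.2, 210.2]
side [338, 153, 1, 13, 13] [338.0, 159.0]
side [345, 171, 3, 3, 5] [346.0, 172.0]
side [307, 186, 4, 3, 11] [308.6, 186.9]
side [335, 207, 4, 6, 17] [336.5, 209.4]
top [323.37806275 211.18657931]
side [309.27122432 186.5917471 ]
[313, 188, 31, 53, 791] [329.9, 213.5]
```

View pics/s7.png

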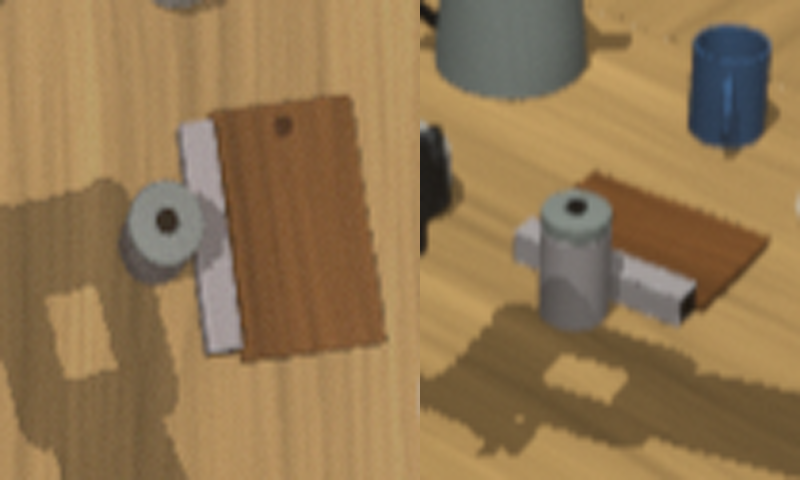

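The canister stands upright against the middle of the straightedge, with its button at left-crop (167,221), within 1 px of the expected spot in both views. The bar is still flush along the board (211,240), so I'm handing in.

```bash
python3 -c "
from station import ctrl
print(ctrl.finish_job())"
```

```text
the job is handed in; nothing more can be done
None
```

The job is handed in at about 23.5 s: in the last pictures the straightedge lies flush and about centred on the board's left edge, with the canister upright against its outer side at the middle, but the hand-in call gave no verdict.

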